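# Locate a mounting plate on three points and swing the keeper over it

### The job

On the dark locating fixture, push the loose aluminium plate fully home: its far long edge flush against both dowel pins and its right end touching the steel button of the blue end stop. With the plate fully home, swing the red keeper right round over it as far as it goes, leaving the plate flat and fully home, and let go. Leave the loupe, the spare lens and the swab tub alone.

Things in the scene. Friction and masses are not known exactly. Their poses are not given: they have to be found in the camera images.
- fixture: Locating fixture, fixed to the worktop: dark steel base 10 mm thick, from -85 to +80 mm in x and -73 to +92 mm in y. Origin: at worktop height, directly below the centre of the plate when fully home (plate centre then x = 0, y = 0, z = 16 mm, plate axes parallel to the fixture's). z up, x away from the robot, y to its left, turned up to 0.3 rad. Nothing stands on its near (-x) and left (+y) sides.
- dowel_left (a point): Top centre of the left steel dowel pin, 10 mm diameter, 13 mm high above the base top; fixture x = +40, y = +22 mm, so the plate's far edge stops at x = +35 mm.
- dowel_right (a point): Top centre of the right dowel pin, like the left one, at fixture x = +40, y = -22 mm.
- stop_button (a point): Centre of the contact face of the end stop's steel button (10 mm diameter, faces +y), at fixture x = +10, y = -50 mm, 16.5 mm above the worktop. It sits on a blue block 30 x 12 x 13 mm on the base's right side.
- plate_center (a point): Centre of the loose flat aluminium plate, 70 mm (its x) x 100 mm (its y) x 12 mm, 0.2 kg nominal, friction on the fixture about 0.2, with four small dark holes and one large off-centre bore (drawn, not open). Starts flat on the fixture base, 13 to 30 mm short of home towards fixture -x and 8 to 16 mm towards +y, turned up to 0.2 rad. Axes: x to its far long edge, y to its left end, z up.
- plate_far_left (a point): Point on the plate's far long edge, 22 mm left of its middle, half-way up: meets the left dowel at fixture x = +35 mm.
- plate_far_right (a point): Point on the plate's far long edge, 22 mm right of its middle, half-way up: meets the right dowel at fixture x = +35 mm.
- plate_end (a point): Point on the plate's right end face, 10 mm from the middle towards the far edge, half-way up: meets the end stop's button at fixture y = -50 mm.
- keeper (a joint): Angle of the red swing keeper about its upright pivot behind the dowels, rad: 0 = parked, pointing to the fixture's right (-y); 1.571 = its end stop, pointing to -x over the plate. Clockwise from above as it grows; stays where left (friction 0.03 N m); starts at 0 to 0.4. Arm 16 mm wide, 8 mm thick, underside 24 mm above the worktop: it passes 2 mm above the plate.
- keeper_knob (a point): Centre of the keeper's black round upright handle, 16 mm diameter, 30 mm tall (from 32 to 62 mm above the worktop; this point at 47 mm), 55 mm from the pivot axis. Pinch it from above in any direction, or push it sideways.
- keeper_hinge (a point): Point on the keeper's pivot axis (upright), fixed on the fixture at x = +60, y = 0, 28 mm above the worktop.
- loupe: Bystander: black eye loupe standing upright, 37 mm diameter, 40 mm tall, on the worktop beyond the fixture. Origin at the centre of its underside.
- spare_lens: Bystander: black spare lens standing upright, 38 mm diameter, 58 mm tall, on the worktop right of the fixture. Origin at the centre of its underside.
- swab_tub: Bystander: white round tub with a blue lid, 60 mm diameter, 62 mm tall, on the thin blue mat left of the fixture (2 mm above the worktop). Origin at the centre of its underside.

How it is judged:
By the outcome, as a careful person would: the job done as asked, in the order asked, and still so for the second after the job is handed in, with the robot touching nothing.
It also fails if it takes over 72 s, if anything falls off the work surface, if the arm or the gripper's body presses on something with over 40 N, if the wrist force passes 120 N, or if a joint passes its speed limit or range.

### The arm

A 7-joint arm with a two-finger parallel gripper is mounted at the origin on a cart in front of the work surface, level with it; the furniture and walls round the work are solid. World frame = base frame: x ahead of the robot, y to its left, z up, the work surface at z = 0. Lengths are in m, angles in rad, forces in N, time in s.
With the tool pointing down it reaches from about 0.425 to 0.925 m from the base axis. Payload 6.8 kg.
Tool frame: the origin (TCP) lies midway between the tips of the shut fingers; the grasp point (between the pads) lies 19 mm behind it; x points along the fingers, z is the direction in which the jaws open and shut, and the axes are right-handed (so a half turn about x gives the same grasp; the last joint's range is limited). The gripper opens to 85 mm and grips with 20 to 120 N. Pads are 22 mm wide; open, the fingers measure 114 mm over their backs; the gripper's body (76 mm by 85 mm) begins 54 mm behind the grasp point. The pads swing forward as they close: fully open they stand 13 mm farther back than shut.
Start: joints at [1.109, 0.477, 0.022, 1.555, -0.011, 1.109, -0.083], TCP at [0.234, -0.633, 0.231] pointing down, gripper open.
Joint ranges: [-2.96, 2.96], [-0.34, 2.1], [-1.41, 1.46], [0.24, 2.44], [-1.37, 4.51], [0.17, 1.92], [-2.96, 2.96]. Speed limits (rad/s): [2.39, 2.39, 3.14, 3.14, 3.14, 3.14, 3.14].

### API

Orientations are given as a unit quaternion [w, x, y, z].
In Python, from station import bot gives the robot as it stands. The module is installed in compiled form; this text tells all that it offers.
- The arm moves only by the shell command python3 -m jog 'ROWS' [FORCE]. ROWS is text: rows parted by semicolons, each of 7 numbers parted by spaces: the shift along the tool's x, y, z in mm, then the turn, a rotation vector about the tool's x, y, z in units of 6 degrees (1.0 is 6 degrees), then the finger opening in mm, from 0 to 85.4. A call has 1 to 5 rows; each row shifts and turns the commanded pose from where the row before left it, along the tool's axes as they then stand; what a row does not reach is not made up. A row lasts 1/10 s, in which the tool goes at most 50 mm and 8.59 degrees, less where a joint would pass 70% of its speed; a pose out of reach is approached as far as the arm can. A call with a gripper value outside its range is refused whole. The fingers move at their own pace and stop on an object; FORCE is the grip in N (left out, the last holds). Time passes only in rows, so rows that do not move let the fingers close. It gives the time, the measured TCP pose, the force and the opening at its end, in the units of the state.
- bot.get_obs(): the state, without advancing time (a new reading comes with each control period).
- bot.read_camera(name): name is "side" or "top" or "wrist"; returns (picture, depth): 420x560x3 uint8, red, green, blue; 420x560 float32, m along the optical axis (not along the pixel's ray), 0 where there is no reading.
- bot.calibration(name): a dict with "fx", "fy", "cx", "cy" (pixels), "T" (4x4, takes a point from camera to world coordinates). Camera axes: x right, y up, looking along -z (the intrinsics and any distortion apply to the point x, -y, -z); pixel columns grow to the right and rows downward; lengths in m; the calibration is good to about 2 mm. A picture is of the moment at which its call begins: read the wrist's pose just before it. calibration takes no time and is no camera call; for the wrist camera it gives the pose at the moment of the call.
- bot.hand_in(): hands the job in, once; it reports no verdict.
The state is a dict: "t": time; "q": joint angles; "joint_vel": joint speeds; "joint_torque": joint torques, N m; "eef_pos": TCP position; "tool_rot": TCP orientation; "contact_force": force on the tool from outside, world axes, zero at the start; "torque": the same for the moment, N m; "gripper_width": opening from 0.0 (shut) to 1.0 (fully open).
Only numpy, scipy, OpenCV 4.12 (cv2) and the standard library are available. Lean on these libraries where they do the work, as an engineer would, in place of code of your own. Each camera call takes 0.05 s, during which the arm holds its last target.

## Working session

There is one attempt and no reset: what is moved stays moved. The work goes in short steps, Python scripts to look and compute and a shell command to move; the robot and the scene stay as the last step left them, time stands still between calls to the robot, and variables do not carry over. Pictures are saved under pics/ and viewed, and the job is handed in when it is done.

```bash
mkdir -p pics; python3 - <<'E'
from station import bot
import cv2,numpy as np
o=bot.get_obs();print({k:np.round(v,3).tolist() for k,v in o.items()})
for n in("side","top"):
    p,d=bot.read_camera(n);cv2.imwrite(f"pics/{n}0.png",p[:,:,::-1]);np.savez(f"pics/{n}0.npz",p=p,d=d)
    c=bot.calibration(n);print(n,c["fx"],c["fy"],c["cx"],c["cy"],np.round(c["T"],4).tolist(),[k for k in c])
E
```

```text
{'t': 0.0, 'q': [1.109, 0.478, 0.022, 1.556, -0.012, 1.109, -0.083], 'joint_vel': [0.002, 0.001, 0.0, -0.0, -0.001, -0.001, -0.0], 'joint_torque': [0.001, -59.645, 1.609, -28.12, 0.013, 0.009, 0.0], 'eef_pos': [0.234, -0.633, 0.23], 'tool_rot': [0.58, 0.405, 0.581, -0.404], 'contact_force': [0.31, 0.648, -1.74], 'torque': [-0.002, -0.007, -0.01], 'gripper_width': 0.999}
side 422.70959259959386 422.70959259959386 278.71152487379305 201.18558608241761 [[-0.9992, 0.033, -0.0206, 0.5216], [-0.0369, -0.6367, 0.7702, 1.0336], [0.0123, 0.7704, 0.6374, 0.6273], [0.0, 0.0, 0.0, 1.0]] ['fx', 'fy', 'cx', 'cy', 'T']
top 498.5123797012518 498.5123797012518 282.0746280967821 203.7270295120199 [[-0.0543, 0.9758, -0.2118, 0.3068], [-0.9985, -0.054, 0.0074, 0.3765], [-0.0042, 0.2119, 0.9773, 1.1558], [0.0, 0.0, 0.0, 1.0]] ['fx', 'fy', 'cx', 'cy', 'T']
```

View pics/side0.png

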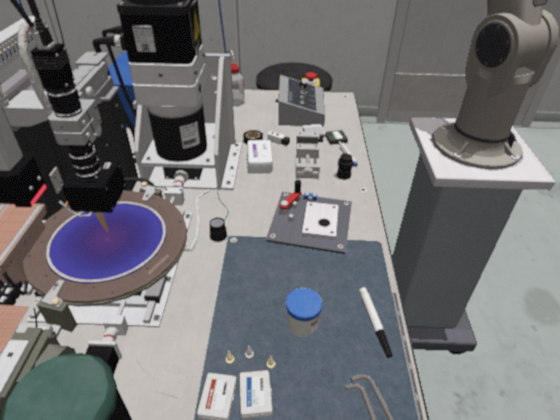

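View pics/top0.png

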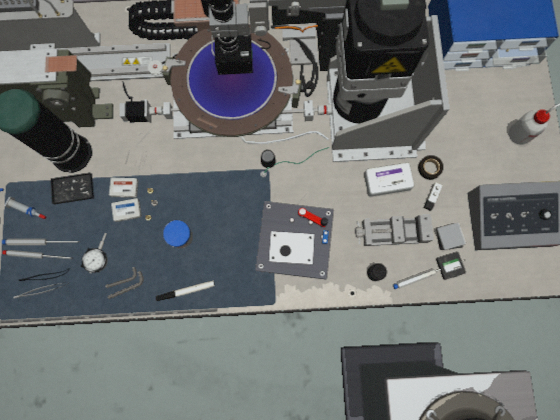

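Both views show the fixture at top pixel (297,240), with the white plate at (291,248), the red keeper at (313,216), the swab tub at (176,233), the loupe at (268,158) and the lens at (376,271). I'll zoom in next.

```bash
python3 - <<'E'
import cv2
a=cv2.imread("pics/top0.png")[190:290,245:345];b=cv2.imread("pics/side0.png")[170:260,255:365]
cv2.imwrite("pics/topz.png",cv2.resize(a,None,fx=6,fy=6,interpolation=cv2.INTER_CUBIC))
cv2.imwrite("pics/sidez.png",cv2.resize(b,None,fx=6,fy=6,interpolation=cv2.INTER_CUBIC))
E
```

```text
(no output)
```

View pics/topz.png

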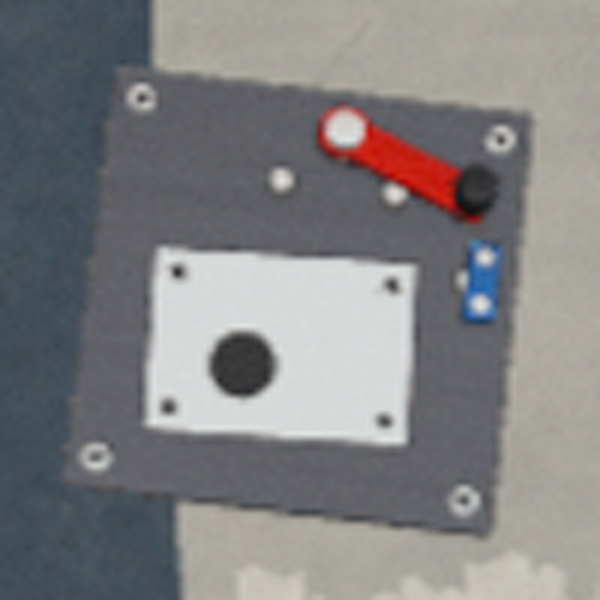

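View pics/sidez.png

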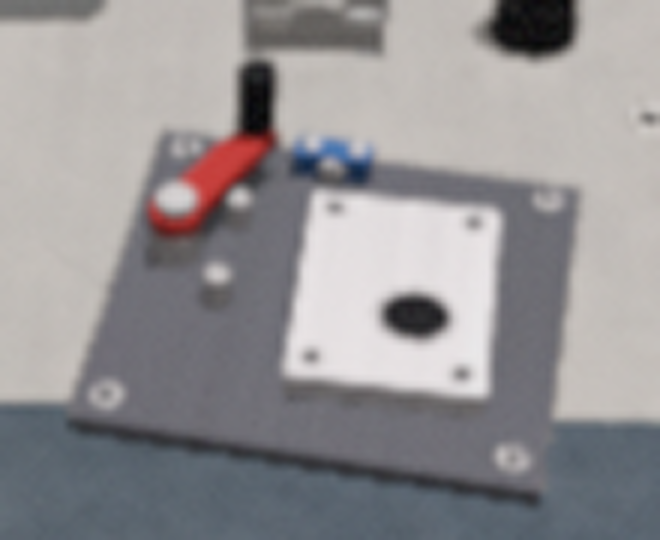

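The zooms show the fixture corners at about (117,67), (530,112), (490,537) and (68,480) in the zoomed top view. The dowels are at (281,180) and (395,193), the pivot at (345,128) and the knob at (475,188). The plate is short of home, as expected.

```bash
cat > h.py <<'E'
import numpy as np,cv2
from scipy.spatial.transform import Rotation as R
def ray(c,uv):
    uv=np.atleast_2d(uv).astype(float)
    d=np.c_[(uv[:,0]-c["cx"])/c["fx"],-(uv[:,1]-c["cy"])/c["fy"],-np.ones(len(uv))]
    T=np.array(c["T"]);return T[:3,3],d@T[:3,:3].T
def onz(c,uv,z):
    o,d=ray(c,uv);return o+d*((z-o[2])/d[:,2])[:,None]
def proj(c,P):
    T=np.array(c["T"]);p=(np.atleast_2d(P)-T[:3,3])@T[:3,:3]
    return np.c_[c["cx"]+c["fx"]*p[:,0]/-p[:,2],c["cy"]-c["fy"]*p[:,1]/-p[:,2]]
def fit(F,W): # 2D rigid F->W
    F=np.array(F);W=np.array(W)[:,:2];a=F.mean(0);b=W.mean(0)
    f=F-a;w=W-b;th=np.arctan2((f[:,0]*w[:,1]-f[:,1]*w[:,0]).sum(),(f*w).sum())
    r=np.array([[np.cos(th),-np.sin(th)],[np.sin(th),np.cos(th)]]);t=b-r@a
    return th,t,r,np.linalg.norm(np.array(F)@r.T+t-W,axis=1)
def tofix(th,t,P): 
    r=np.array([[np.cos(th),-np.sin(th)],[np.sin(th),np.cos(th)]]);return (np.atleast_2d(P)[:,:2]-t)@r
E
python3 - <<'E'
from station import bot
from h import *
c=bot.calibration("top")
z=lambda l,ox=245,oy=190:(np.array(l,float)+.5)/6-.5+[ox,oy]
cor=onz(c,z([(117,67),(530,112),(490,537),(68,480)]),.010)
F=np.array([(80,92),(80,-73),(-85,-73),(-85,92)])/1000
pts=onz(c,z([(281,180),(395,193)]),.023);hin=onz(c,z([(345,128)]),.032);kn=onz(c,z([(477,186)]),.062)
W=np.r_[cor,pts,hin];F=np.r_[F,[[.04,.022],[.04,-.022],[.06,0]]]
th,t,r,e=fit(F,W);print("fix",th,t,e*1000)
print("knob fix",tofix(th,t,kn)*1000, kn)
pl=onz(c,z([(157,247),(416,265),(406,444),(146,427)]),.022)
th2,t2,_,e2=fit(np.array([(35,50),(35,-50),(-35,-50),(-35,50)])/1000,pl);print("plate",th2,t2,e2*1000,tofix(th,t,t2)*1000,th2-th)
o=bot.get_obs();q=o["tool_rot"];print(R.from_quat([q[1],q[2],q[3],q[0]]).as_matrix().round(3))
cw=bot.calibration("wrist");print(cw["fx"],np.round(cw["T"],3))
for n,uv in(("loupe",(268,155)),("lens",(376,271)),("tub",(176,233))):print(n,onz(c,[uv],dict(loupe=.04,lens=.058,tub=.064)[n]))
E
```

```text
fix -0.17082722166709938 [0.47106884 0.3332406 ] [1.0865909  1.57965705 1.30445706 2.93896616 0.57989469 0.5465894
 0.74069897]
knob fix [[ 38.41223458 -50.63177223]] [[0.50031468 0.27681581 0.062     ]]
plate -0.1205694778480414 [0.45010154 0.35201473] [0.42185907 0.95383425 0.8874781  1.06068247] [[-23.85366231  14.93647596]] 0.05025774381905798
[[-0.001  0.938  0.346]
 [ 0.001  0.346 -0.938]
 [-1.    -0.    -0.002]]
328.2192933184331 [[ 0.345  0.889  0.299  0.31 ]
 [-0.938  0.328  0.108 -0.604]
 [-0.002 -0.318  0.948  0.372]
 [ 0.     0.     0.     1.   ]]
loupe [[0.6669548  0.39456425 0.04      ]]
lens [[0.38301046 0.17117422 0.058     ]]
tub [[0.49015592 0.60638898 0.064     ]]
```

```bash
python3 - <<'E'
from station import bot
from h import *
c=bot.calibration("top");d=np.load("pics/top0.npz")["d"]
v,u=np.mgrid[0:420,0:560];o,dd=ray(c,np.c_[u.ravel(),v.ravel()]);P=(o+dd*d.reshape(-1,1)).reshape(420,560,3)
ok=d>0
print("max z by cell (rows x .3-.8, cols y .7..-.7)")
for x in np.arange(.3,.8,.05):
    print(f"{x:.2f}",[round(float(P[...,2][ok&(abs(P[...,0]-x-.025)<.025)&(abs(P[...,1]-y)<.05)].max(initial=-1)),2) for y in np.arange(.7,-.71,-.1)])
th=-.171;t=np.array([.471,.333]);print("start in fix",tofix(th,t,[[.234,-.633]])*1000)
print("waypoints", [tofix(th,t,[w]).round(3)*1000 for w in((.42,-.42),(.5,-.2),(.5,.1))])
E
python3 -m jog '-20 0 0 -1.4 0 0 85; -20 0 0 -1.4 0 0 85; -20 0 0 -1.4 0 0 85; -20 0 0 -1.4 0 0 85; 0 0 0 -1.4 0 0 85'
```

```text
max z by cell (rows x .3-.8, cols y .7..-.7)
0.30 [0.02, 0.02, 0.01, 0.01, 0.01, 0.01, 0.01, 0.01, 0.01, 0.01, 0.0, -0.79, -0.79, -0.79, -0.79]
0.35 [0.02, 0.02, 0.02, 0.02, 0.02, 0.06, 0.06, 0.02, 0.01, 0.01, 0.01, -1.0, -1.0, -1.0, -1.0]
0.40 [0.01, 0.01, 0.01, 0.03, 0.03, 0.05, 0.05, 0.05, 0.06, 0.06, 0.03, -1.0, -1.0, -1.0, -1.0]
0.45 [0.01, 0.07, 0.01, 0.03, 0.06, 0.05, 0.06, 0.05, 0.09, 0.09, -1.0, -1.0, -1.0, -1.0, -1.0]
0.50 [0.03, 0.07, 0.01, 0.02, 0.06, 0.04, 0.05, 0.05, 0.09, 0.09, -1.0, -1.0, -1.0, -1.0, -1.0]
0.55 [0.03, 0.01, 0.01, 0.01, 0.01, 0.04, 0.04, 0.03, 0.09, 0.09, 0.08, -1.0, -1.0, -1.0, -1.0]
0.60 [0.03, 0.01, 0.01, 0.03, 0.01, 0.04, 0.04, 0.02, 0.01, 0.01, 0.01, -1.0, -1.0, -1.0, -1.0]
0.65 [0.01, 0.01, 0.01, 0.04, 0.01, 0.19, 0.26, 0.26, 0.01, 0.16, 0.01, -1.0, -1.0, -1.0, -1.0]
0.70 [0.01, 0.06, 0.07, 0.07, 0.02, 0.44, 0.44, 0.26, 0.01, 0.17, 0.01, -1.0, -1.0, -1.0, -1.0]
0.75 [0.05, 0.07, 0.07, 0.07, 0.06, 0.46, 0.44, 0.26, 0.01, 0.01, 0.01, -1.0, -1.0, -1.0, -1.0]
start in fix [[ -69.16123455 -992.24075891]]
waypoints [array([[  78., -751.]]), array([[ 119., -520.]]), array([[  68., -225.]])]
t: 0.6
eef_pos: [0.2344, -0.6343, 0.3143]
tool_rot: [0.688, 0.166, 0.686, -0.169]
contact_force: [0.1, 0.4, -0.2]
gripper_width: 0.995
```

```bash
python3 -m jog '0 0 0 -1.4 0 0 85; 0 0 0 -1.4 0 0 85; 0 0 0 -0.2 0 0 85; 0 0 0 0 0 0 85'; cat > st.py <<'E'
from station import bot
from h import *
o=bot.get_obs();q=o["tool_rot"];M=R.from_quat([q[1],q[2],q[3],q[0]]).as_matrix()
th=-.171;t=np.array([.471,.333])
print("t",o["t"],"fix",tofix(th,t,[o["eef_pos"]]).round(4)*1000,"z",round(o["eef_pos"][2]*1000,1),"zhead",np.arctan2(M[1,2],M[0,2]).round(4),"down",M[:,0].round(3),"F",np.round(o["contact_force"],1),"grip",o["gripper_width"],"q",np.round(o["q"],2))
E
python3 st.py
```

```text
t: 1.0
eef_pos: [0.2337, -0.6331, 0.3109]
tool_rot: [0.704, 0.061, 0.705, -0.061]
contact_force: [-0.0, -0.1, -0.9]
gripper_width: 0.994
t 1.0 fix [[ -69.5 -992.4]] z 310.9 zhead -0.1728 down [-0.     0.001 -1.   ] F [-0.  -0.1 -0.9] grip 0.9941515409773508 q [ 1.25  0.43 -0.18  1.45  0.08  1.27  0.89]
```

```bash
python3 -m jog '0 40 25 0 0 0 60; 0 40 25 0 0 0 40; 0 40 25 0 0 0 20; 0 40 25 0 0 0 0; 0 40 25 0 0 0 0' && python3 -m jog '0 45 15 0 0 0 0; 0 45 10 0 0 0 0; 0 45 10 0 0 0 0; 0 45 10 0 0 0 0; 0 45 8 0 0 0 0' && python3 -m jog '0 45 0 0 0 0 0; 0 45 0 0 0 0 0; 0 45 0 0 0 0 0; 0 45 -5 0 0 0 0; 0 45 -10 0 0 0 0';python3 st.py
```

```text
t: 1.5
eef_pos: [0.3919, -0.4556, 0.3113]
tool_rot: [0.704, 0.061, 0.704, -0.061]
contact_force: [1.1, -0.6, 0.2]
gripper_width: 0.137
t: 2.0
eef_pos: [0.4817, -0.2425, 0.3114]
tool_rot: [0.705, 0.061, 0.704, -0.061]
contact_force: [0.7, -0.9, 0.2]
gripper_width: 0.005
t: 2.5
eef_pos: [0.5045, -0.0183, 0.3113]
tool_rot: [0.705, 0.061, 0.704, -0.061]
contact_force: [0.8, -0.1, 0.4]
gripper_width: 0.003
t 2.5 fix [[  92.8 -340.5]] z 311.3 zhead -0.1735 down [ 0.  0. -1.] F [ 0.8 -0.1  0.4] grip 0.0031958129437124573 q [ 0.42  0.17 -0.57  1.82  0.1   1.18 -0.35]
```

```bash
python3 -m jog '0 45 -20 0 0 0 0; 0 45 -20 0 0 0 0; 0 45 -20 0 0 0 0; 0 45 -20 0 0 0 0; 0 45 -20 0 0 0 0' && python3 -m jog '20 40 -24 0 0 0 0; 25 35 -24 0 0 0 0; 25 30 -24 0 0 0 0; 20 30 -20 0 0 0 0; 0 0 0 0 0 0 0' && python3 st.py && python3 - <<'E'
from station import bot
from h import *
c=bot.calibration("wrist");p,d=bot.read_camera("wrist");np.savez("pics/w1.npz",p=p,d=d,**c);cv2.imwrite("pics/w1.png",p[:,:,::-1])
E
```

```text
t: 3.0
eef_pos: [0.443, 0.2202, 0.3115]
tool_rot: [0.705, 0.061, 0.704, -0.061]
contact_force: [1.0, 0.2, 0.3]
gripper_width: 0.0
t: 3.5
eef_pos: [0.3716, 0.3701, 0.2194]
tool_rot: [0.703, 0.058, 0.706, -0.058]
contact_force: [0.9, -0.8, -0.1]
gripper_width: 0.001
t 3.5 fix [[-104.3   19.6]] z 219.4 zhead -0.1647 down [-0.005  0.    -1.   ] F [ 0.9 -0.8 -0.1] grip 0.0013417589765052649 q [-0.24  0.35 -0.81  1.88  0.29  1.03 -1.33]
```

View pics/w1.png

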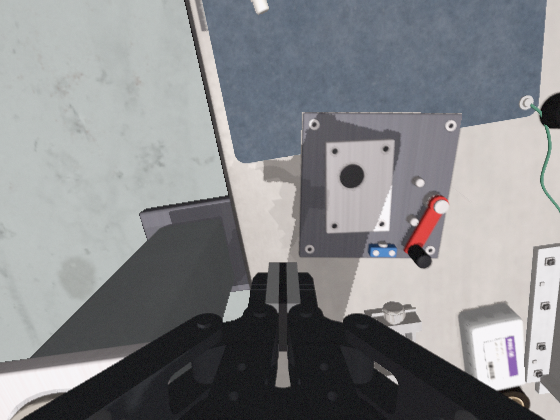

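The wrist picture shows the fixture base spanning (303,113)–(438,257), the plate spanning (326,142)–(391,233), the dowels at (419,183) and (414,222), and the pivot at (441,205). I'll measure these with masks.

```bash
python3 - <<'E'
import cv2
a=cv2.imread("pics/w1.png")[95:275,285:480]
cv2.imwrite("pics/w1z.png",cv2.resize(a,None,fx=3,fy=3,interpolation=cv2.INTER_CUBIC))
E
python3 - <<'E'
from h import *
n=dict(np.load("pics/w1.npz"));p=n["p"];hsv=cv2.cvtColor(p,cv2.COLOR_RGB2HSV)
def m(name,mk,x0,y0,x1,y1):
    k=np.zeros(mk.shape,np.uint8);k[y0:y1,x0:x1]=mk[y0:y1,x0:x1];return k
g=(p.min(2)>125).astype(np.uint8)
for nm,b in(("dl",(410,175,428,192)),("dr",(406,214,422,231)),("piv",(430,196,452,216))):
    k=m(nm,g,*b);v,u=np.nonzero(k);print(nm,u.mean(),v.mean(),len(u))
k=m("pl",g,318,130,404,240);k=cv2.morphologyEx(k,cv2.MORPH_OPEN,np.ones((3,3)));cs,_=cv2.findContours(k,0,2);c=max(cs,key=cv2.contourArea);print("plate",cv2.contourArea(c),cv2.approxPolyDP(cv2.convexHull(c),4,True).reshape(-1,2).tolist(),cv2.minAreaRect(c))
E
```

```text
dl 419.69957081545067 184.11158798283262 233
dr 412.50704225352115 222.1549295774648 71
piv 443.89473684210526 206.39097744360902 266
plate 7033.5 [[403, 137], [401, 237], [369, 239], [327, 232], [326, 143]] ((364.5, 187.99996948242188), (101.99998474121094, 76.99998474121094), 90.0)
```

View pics/w1z.png

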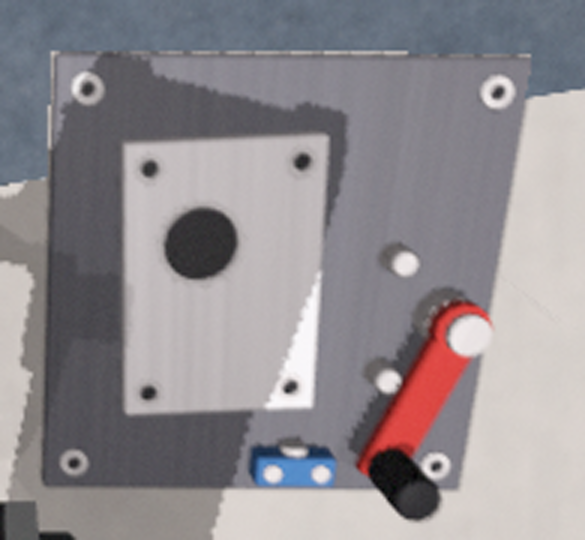

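```bash
python3 - <<'E'
from h import *
c=dict(np.load("pics/w1.npz"))
z=lambda l:(np.array(l,float)+.5)/3-.5+[285,95]
F=np.array([(-85,92),(80,92),(80,-73),(-85,-73),(40,22),(40,-22),(60,0)])/1000
W=np.r_[onz(c,z([(52,53),(530,55),(460,488),(43,484)]),.010),onz(c,z([(404,263),(388,381)]),.023),onz(c,z([(469,336)]),.034)]
th,t,r,e=fit(F,W);print("fix",th,t,e*1000)
pl=onz(c,z([(124,143),(327,134),(314,408),(125,414)]),.022)
th2,t2,_,e2=fit(np.array([(-35,50),(35,50),(35,-50),(-35,-50)])/1000,pl);print("plate",th2,t2,e2*1000,tofix(th,t,t2)*1000,th2-th, tofix(th,t,pl)*1000)
print("knob",(k:=tofix(th,t,onz(c,z([(417,499)]),.062))*1000),np.linalg.norm(k-[60,0]))
E
```

```text
fix -0.1702913688088598 [0.46975158 0.33416658] [0.95541321 2.01411989 1.50071305 2.19570233 0.33916082 0.27109272
 1.89857051]
plate -0.11726191629008823 [0.44947819 0.3525373 ] [0.68738024 1.18218941 0.03797693 0.92559104] [[-23.09341454  14.66926917]] 0.053029452518771586 [[-60.04948201  62.50609139]
 [  8.20279847  65.83057306]
 [ 14.54503419 -33.41176751]
 [-55.0720088  -36.24782027]]
knob [[ 38.80049985 -50.19232127]] 54.48566711824302
```

```bash
sed -i 's/th=-.171;t=np.array(\[.471,.333\])/th=-.1705;t=np.array([.4705,.3336])/' st.py; python3 -m jog '45 -2 2 0 0 0 0; 45 -2 2 0 0 0 0; 45 -2 2 0 0 0 0; 40 -2 0 0 0 0 0; 0 0 0 0 0 0 0' && python3 -m jog '0 0 0 0 0 0 0;0 0 0 0 0 0 0'; python3 st.py
```

```text
t: 4.05
eef_pos: [0.3798, 0.3532, 0.0427]
tool_rot: [0.703, 0.059, 0.706, -0.064]
contact_force: [-0.4, -1.0, -0.1]
gripper_width: 0.001
t: 4.25
eef_pos: [0.3824, 0.3588, 0.049]
tool_rot: [0.706, 0.062, 0.704, -0.059]
contact_force: [0.5, 0.9, 0.5]
gripper_width: -0.0
t 4.25 fix [[-91.1   9.9]] z 49.0 zhead -0.1714 down [ 0.003  0.003 -1.   ] F [0.5 0.9 0.5] grip -0.00014351777186339716 q [-0.35  0.57 -0.66  2.02  0.53  0.72 -1.51]
```

```bash
python3 -m jog '15 1 -3 0 0 0 0; 12 1 -3 0 0 0 0; 7 0 0 0 0 0 0; 0 0 0 0 0 0 0; 0 0 0 0 0 0 0'; python3 st.py
```

```text
t: 4.75
eef_pos: [0.375, 0.3606, 0.0124]
tool_rot: [0.704, 0.06, 0.705, -0.06]
contact_force: [-0.7, 0.1, 0.1]
gripper_width: -0.0
t 4.75 fix [[-98.7  10.4]] z 12.4 zhead -0.1695 down [-0. -0. -1.] F [-0.7  0.1  0.1] grip -0.0001517572138956239 q [-0.4   0.63 -0.61  2.04  0.59  0.65 -1.58]
```

```bash
python3 -m jog '-2 1 8 0 0 0 0; 0 0 8 0 0 0 0; 0 0 6 0 0 0 0; 0 0 5 0 0 0 0; 0 0 5 0 0 0 0' && python3 -m jog '0 0 3 0 0 0 0; 0 0 3 0 0 0 0; 0 0 2 0 0 0 0; 0 0 0 0 0 0 0';python3 st.py;python3 - <<'E'
from station import bot
from h import *
c=bot.calibration("wrist");p,d=bot.read_camera("wrist");np.savez("pics/w2.npz",p=p,d=d,**c);cv2.imwrite("pics/w2.png",p[:,:,::-1])
p,d=bot.read_camera("top");cv2.imwrite("pics/t2.png",cv2.resize(p[190:290,245:345,::-1],None,fx=5,fy=5,interpolation=2))
E
```

```text
t: 5.25
eef_pos: [0.4075, 0.356, 0.0146]
tool_rot: [0.705, 0.06, 0.705, -0.06]
contact_force: [-0.0, -1.0, 0.2]
gripper_width: -0.0
t: 5.65
eef_pos: [0.415, 0.3548, 0.0146]
tool_rot: [0.705, 0.06, 0.705, -0.06]
contact_force: [0.6, -1.0, 0.4]
gripper_width: 0.006
t 5.65 fix [[-58.2  11.4]] z 14.6 zhead -0.17 down [ 0. -0. -1.] F [ 0.6 -1.   0.4] grip 0.006285578872398861 q [-0.35  0.65 -0.61  1.98  0.58  0.69 -1.5 ]
```

View pics/w2.png

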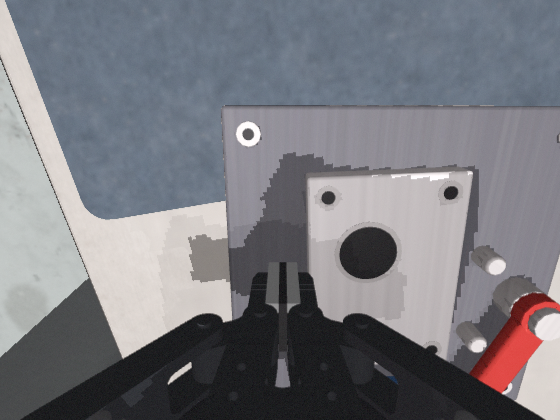

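View pics/t2.png

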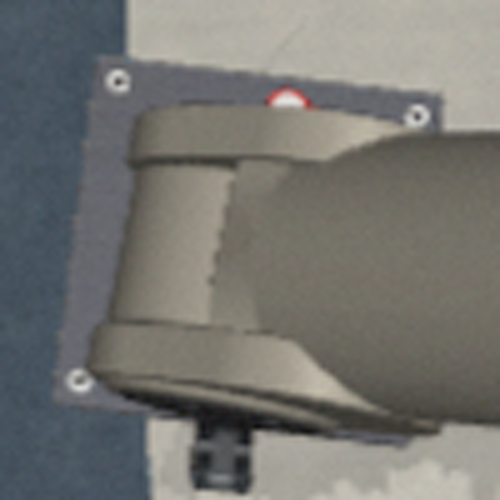

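The wrist view shows the finger on the plate's near edge (column 310). The plate's far-left corner is at (470,170), and there is still a gap to the dowels at (490,262) and (471,337). I'll measure how much is left.

```bash
python3 - <<'E'
from h import *
c=dict(np.load("pics/w2.npz"));th=-.1705;t=np.array([.4705,.3336])
print(tofix(th,t,onz(c,[(308,174),(472,170),(450,346)],.022))*1000, tofix(th,t,onz(c,[(495,266),(478,345)],.023))*1000)
E
```

```text
[[-47.83421204  65.30591322]
 [ 19.8468995   66.93842988]
 [ 25.10202704 -21.8075592 ]] [[ 37.69224338  23.23343624]
 [ 38.22715685 -20.3507772 ]]
```

```bash
python3 -m jog '0 0 3 0 0 0 0; 0 0 3 0 0 0 0; 0 0 2 0 0 0 0; 0 0 1 0 0 0 0; 0 0 0 0 0 0 0';python3 st.py; python3 -m jog '0 0 1 0 0 0 0; 0 0 1 0 0 0 0;0 0 0 0 0 0 0;0 0 0 0 0 0 0'; python3 st.py
```

```text
t: 6.25
eef_pos: [0.424, 0.3532, 0.0146]
tool_rot: [0.705, 0.06, 0.704, -0.06]
contact_force: [-0.4, 1.0, 0.7]
gripper_width: 0.001
t 6.25 fix [[-49.2  11.4]] z 14.6 zhead -0.1702 down [ 0.  0. -1.] F [-0.4  1.   0.7] grip 0.0013802886622891661 q [-0.34  0.66 -0.61  1.97  0.58  0.69 -1.48]
t: 6.65
eef_pos: [0.4257, 0.3531, 0.0146]
tool_rot: [0.705, 0.06, 0.705, -0.06]
contact_force: [-0.8, 0.5, -0.0]
gripper_width: -0.002
t 6.65 fix [[-47.5  11.6]] z 14.6 zhead -0.1697 down [ 0.  0. -1.] F [-0.8  0.5 -0. ] grip -0.0017140385936010953 q [-0.33  0.66 -0.61  1.96  0.58  0.7  -1.47]
```

```bash
for i in 1; do python3 -m jog '0 0 1 0 0 0 0; 0 0 1 0 0 0 0;0 0 0 0 0 0 0;0 0 0 0 0 0 0'; done; python3 -m jog '0 0 1 0 0 0 0; 0 0 1 0 0 0 0;0 0 0 0 0 0 0;0 0 0 0 0 0 0'; python3 st.py;python3 - <<'E'
from station import bot
from h import *
c=bot.calibration("wrist");p,d=bot.read_camera("wrist");np.savez("pics/w3.npz",p=p,d=d,**c);cv2.imwrite("pics/w3.png",p[:,:,::-1])
E
```

```text
t: 7.05
eef_pos: [0.4264, 0.353, 0.0145]
tool_rot: [0.704, 0.06, 0.705, -0.06]
contact_force: [-5.7, 1.1, 1.7]
gripper_width: 0.006
t: 7.45
eef_pos: [0.4267, 0.3531, 0.0145]
tool_rot: [0.703, 0.059, 0.706, -0.059]
contact_force: [-9.6, 0.8, 3.5]
gripper_width: 0.001
t 7.45 fix [[-46.5  11.7]] z 14.5 zhead -0.1677 down [-0.003 -0.    -1.   ] F [-9.6  0.8  3.5] grip 0.001142553809336768 q [-0.33  0.66 -0.61  1.96  0.58  0.7  -1.47]
```

View pics/w3.png

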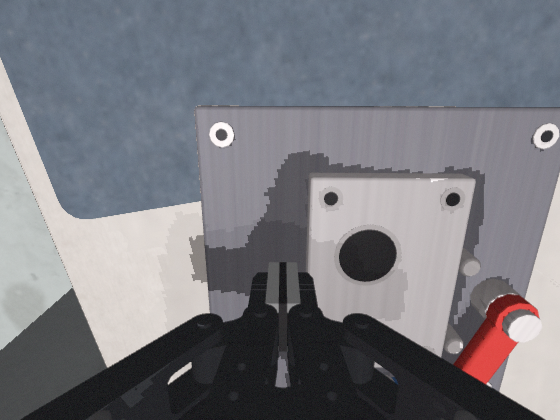

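The wrist view shows the far edge against both dowels, at (471,267) and (455,346), with about 10 N of push. Next I push on the left end.

```bash
python3 -m jog '0 0 -8 0 0 0 0; -20 0 0 0 0 0 0; -20 20 0 0 0 0 0; 0 35 10 0 0 0 0; 0 22 30 0 0 0 0' && python3 -m jog '0 0 17 0 0 0 0; 0 0 0 0 0 0 0;0 0 0 0 0 0 0;0 0 0 0 0 0 0'; python3 st.py
```

```text
t: 8.0
eef_pos: [0.4728, 0.4264, 0.0562]
tool_rot: [0.705, 0.059, 0.704, -0.057]
contact_force: [-0.1, 0.7, 0.2]
gripper_width: -0.002
t: 8.4
eef_pos: [0.4896, 0.4191, 0.0543]
tool_rot: [0.704, 0.059, 0.705, -0.06]
contact_force: [0.6, 0.9, -0.7]
gripper_width: 0.0
t 8.4 fix [[ 4.4 87.5]] z 54.3 zhead -0.1693 down [-0.001 -0.001 -1.   ] F [ 0.6  0.9 -0.7] grip 4.956575625149308e-05 q [-0.36  0.72 -0.63  1.73  0.53  0.88 -1.39]
```

```bash
python3 -m jog '15 0 0 0 0 0 0; 15 0 0 0 0 0 0; 10 0 0 0 0 0 0; 0 0 0 0 0 0 0; 0 -4 0 0 0 0 0' && python3 -m jog '0 -4 0 0 0 0 0; 0 -4 0 0 0 0 0;0 -4 0 0 0 0 0;0 -3 0 0 0 0 0;0 0 0 0 0 0 0'; python3 st.py; python3 -m jog '0 -2 0 0 0 0 0; 0 -2 0 0 0 0 0;0 -1 0 0 0 0 0;0 0 0 0 0 0 0;0 0 0 0 0 0 0'; python3 st.py
```

```text
t: 8.9
eef_pos: [0.4897, 0.4164, 0.0141]
tool_rot: [0.704, 0.06, 0.705, -0.06]
contact_force: [1.0, 0.6, 0.9]
gripper_width: -0.002
t: 9.4
eef_pos: [0.4879, 0.4005, 0.0148]
tool_rot: [0.705, 0.06, 0.704, -0.06]
contact_force: [0.8, 0.4, -0.5]
gripper_width: -0.003
t 9.4 fix [[ 5.8 68.9]] z 14.8 zhead -0.1704 down [ 0. -0. -1.] F [ 0.8  0.4 -0.5] grip -0.002868321062549089 q [-0.35  0.75 -0.6   1.77  0.57  0.8  -1.41]
t: 9.9
eef_pos: [0.4868, 0.3961, 0.0145]
tool_rot: [0.705, 0.06, 0.705, -0.06]
contact_force: [0.4, 0.1, 0.6]
gripper_width: -0.0
t 9.9 fix [[ 5.4 64.4]] z 14.5 zhead -0.1698 down [-0. -0. -1.] F [0.4 0.1 0.6] grip -0.0004295104265842253 q [-0.35  0.75 -0.6   1.78  0.57  0.79 -1.41]
```

```bash
python3 -m jog '0 -1 0 0 0 0 0; 0 -1 0 0 0 0 0;0 0 0 0 0 0 0;0 0 0 0 0 0 0'; python3 -m jog '0 -1 0 0 0 0 0; 0 -1 0 0 0 0 0;0 0 0 0 0 0 0;0 0 0 0 0 0 0'; python3 st.py;python3 - <<'E'
from station import bot
from h import *
c=bot.calibration("wrist");p,d=bot.read_camera("wrist");np.savez("pics/w4.npz",p=p,d=d,**c);cv2.imwrite("pics/w4.png",p[:,:,::-1])
E
```

```text
t: 10.3
eef_pos: [0.4865, 0.3941, 0.0146]
tool_rot: [0.705, 0.06, 0.705, -0.06]
contact_force: [0.6, -0.3, 0.6]
gripper_width: -0.001
t: 10.7
eef_pos: [0.4862, 0.3931, 0.0148]
tool_rot: [0.705, 0.06, 0.704, -0.059]
contact_force: [0.4, 2.3, -0.9]
gripper_width: 0.002
t 10.7 fix [[ 5.4 61.3]] z 14.8 zhead -0.1695 down [ 0.     0.001 -1.   ] F [ 0.4  2.3 -0.9] grip 0.0016993629566911736 q [-0.34  0.74 -0.6   1.79  0.57  0.79 -1.41]
```

View pics/w4.png

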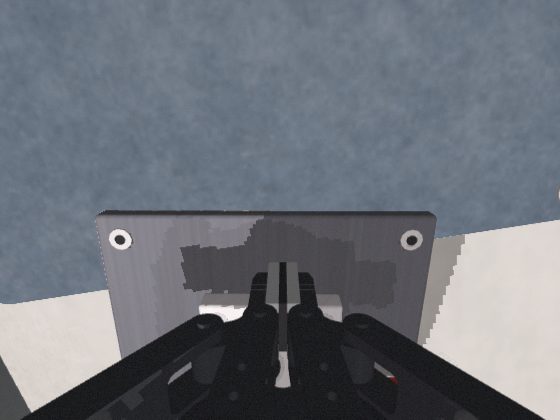

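The wrist view shows the finger at the plate's left end, at (282,300). The contact force is just starting to rise, so I press slightly more to confirm.

```bash
python3 -m jog '0 -1 0 0 0 0 0; 0 -1 0 0 0 0 0;0 -1 0 0 0 0 0;0 0 0 0 0 0 0;0 0 0 0 0 0 0'; python3 st.py; python3 -m jog '0 10 0 0 0 0 0; -20 8 0 0 0 0 0; -25 0 0 0 0 0 0; 0 -20 -35 0 0 0 0; 0 -20 -35 0 0 0 0'; python3 -m jog '0 -35 -5 0 0 0 0; 0 0 0 0 0 0 0;0 0 0 0 0 0 0'; python3 st.py
```

```text
t: 11.25
eef_pos: [0.486, 0.393, 0.0158]
tool_rot: [0.705, 0.062, 0.704, -0.057]
contact_force: [0.5, 9.6, -0.2]
gripper_width: -0.003
t 11.25 fix [[ 5.2 61.1]] z 15.8 zhead -0.1684 down [ 0.002  0.006 -1.   ] F [ 0.5  9.6 -0.2] grip -0.0029948963866162953 q [-0.34  0.74 -0.61  1.79  0.57  0.78 -1.41]
t: 11.75
eef_pos: [0.4131, 0.3788, 0.0599]
tool_rot: [0.705, 0.061, 0.704, -0.061]
contact_force: [-0.2, 0.4, 0.3]
gripper_width: 0.001
t: 12.05
eef_pos: [0.4025, 0.3446, 0.0595]
tool_rot: [0.705, 0.06, 0.704, -0.061]
contact_force: [0.7, 0.5, 0.6]
gripper_width: -0.002
t 12.05 fix [[-68.9  -0.7]] z 59.5 zhead -0.1711 down [ 0.    -0.002 -1.   ] F [0.7 0.5 0.6] grip -0.0021426881788015437 q [-0.3   0.57 -0.67  2.    0.51  0.75 -1.45]
```

```bash
python3 -m jog '20 0 0 0 0 0 0; 15 0 0 0 0 0 0; 10 0 0 0 0 0 0; 0 0 3 0 0 0 0; 0 0 5 0 0 0 0' && python3 -m jog '0 0 5 0 0 0 0; 0 0 3 0 0 0 0;0 0 3 0 0 0 0;0 0 2 0 0 0 0;0 0 0 0 0 0 0'; python3 st.py; python3 -m jog '0 0 1 0 0 0 0; 0 0 1 0 0 0 0;0 0 1 0 0 0 0;0 0 0 0 0 0 0;0 0 0 0 0 0 0'; python3 st.py
```

```text
t: 12.55
eef_pos: [0.4099, 0.3449, 0.0144]
tool_rot: [0.704, 0.06, 0.705, -0.06]
contact_force: [-0.1, 1.0, 0.5]
gripper_width: -0.001
t: 13.05
eef_pos: [0.4232, 0.3422, 0.0147]
tool_rot: [0.705, 0.06, 0.704, -0.06]
contact_force: [0.5, -0.6, 0.8]
gripper_width: 0.002
t 13.05 fix [[-48.1   0.4]] z 14.7 zhead -0.1704 down [ 0.  0. -1.] F [ 0.5 -0.6  0.8] grip 0.0018491162089790136 q [-0.32  0.65 -0.61  1.99  0.58  0.69 -1.47]
t: 13.55
eef_pos: [0.4245, 0.3419, 0.0145]
tool_rot: [0.704, 0.059, 0.705, -0.06]
contact_force: [-4.6, -0.5, 3.1]
gripper_width: 0.0
t 13.55 fix [[-46.8   0.4]] z 14.5 zhead -0.1689 down [-0.002 -0.    -1.   ] F [-4.6 -0.5  3.1] grip 1.0469604369347976e-05 q [-0.32  0.65 -0.61  1.98  0.58  0.69 -1.47]
```

```bash
python3 -m jog '0 0 -8 0 0 0 0; -40 0 -10 0 0 0 0; -40 0 -20 0 0 0 0; -30 0 -15 0 0 0 0; 0 -15 0 0 0 0 0' && python3 -m jog '0 -15 0 0 0 0 0; 0 0 0 0 0 0 0;0 0 0 0 0 0 0'; python3 st.py;python3 - <<'E'
from station import bot
from h import *
c=bot.calibration("wrist");p,d=bot.read_camera("wrist");np.savez("pics/w5.npz",p=p,d=d,**c);cv2.imwrite("pics/w5.png",p[:,:,::-1])
p,d=bot.read_camera("side");cv2.imwrite("pics/s5.png",cv2.resize(p[170:260,255:365,::-1],None,fx=6,fy=6,interpolation=2))
E
```

```text
t: 14.05
eef_pos: [0.3709, 0.3407, 0.1289]
tool_rot: [0.707, 0.061, 0.703, -0.056]
contact_force: [-0.4, 0.3, -0.2]
gripper_width: 0.002
t: 14.35
eef_pos: [0.3688, 0.3198, 0.1236]
tool_rot: [0.704, 0.06, 0.705, -0.061]
contact_force: [0.6, 0.9, -0.7]
gripper_width: -0.001
t 14.35 fix [[-97.8 -30.9]] z 123.6 zhead -0.1719 down [-0.001 -0.001 -1.   ] F [ 0.6  0.9 -0.7] grip -0.000621727550500519 q [-0.21  0.42 -0.76  2.05  0.39  0.82 -1.38]
```

View pics/w5.png

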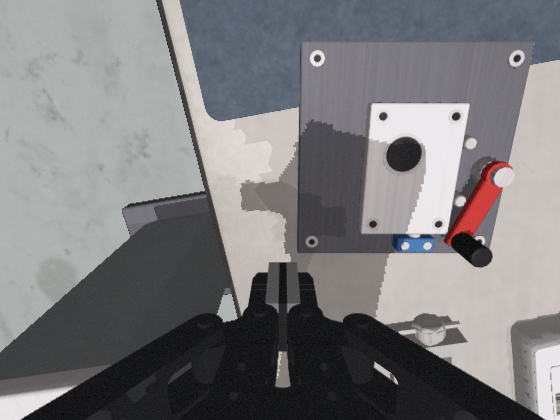

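View pics/s5.png

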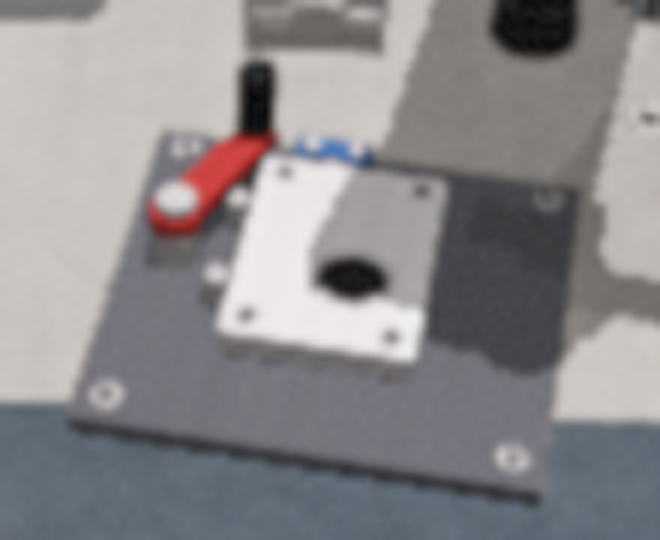

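Wrist view: plate corners are near (372,104), (469,104), (457,233) and (362,233), touching the dowels and the button at (414,236). I'll check this numerically against the dowels in the same picture.

```bash
python3 - <<'E'
import cv2
a=cv2.imread("pics/w5.png")[85:275,345:520]
cv2.imwrite("pics/w5z.png",cv2.resize(a,None,fx=3.15,fy=3.15,interpolation=cv2.INTER_CUBIC))
cv2.imwrite("pics/w5b.png",cv2.resize(cv2.imread("pics/w5.png")[195:265,380:480],None,fx=7,fy=7,interpolation=cv2.INTER_CUBIC))
E
```

```text
(no output)
```

View pics/w5z.png

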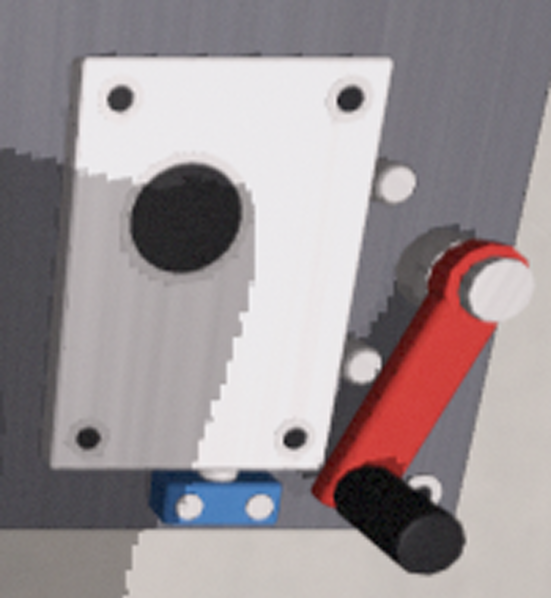

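View pics/w5b.png

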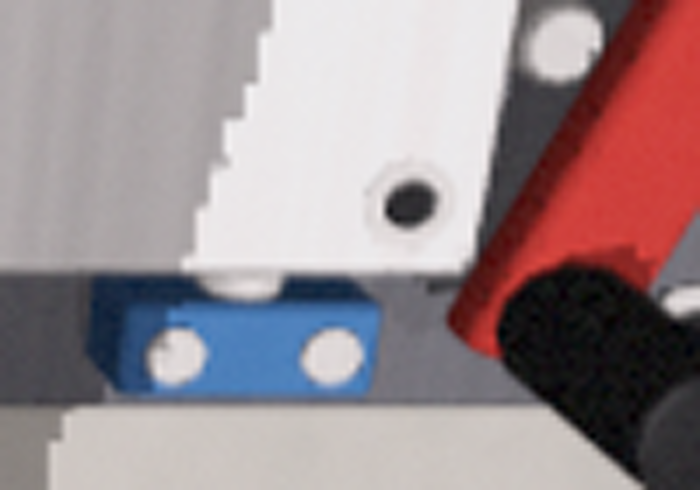

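```bash
python3 - <<'E'
from h import *
c=dict(np.load("pics/w5.npz"));z=lambda l:(np.array(l,float)+.5)/3.15-.5+[345,85]
th=-.1705;t=np.array([.4705,.3336])
D=onz(c,z([(398,185),(365,366)]),.023)
th3=np.arctan2(*( (D[0]-D[1])[[1,0]]))-np.pi/2
r=np.array([[np.cos(th3),-np.sin(th3)],[np.sin(th3),np.cos(th3)]]);t3=D[:,:2].mean(0)-r@[.04,0]
print("frame from dowels",th3,t3,np.linalg.norm(D[0]-D[1]))
pl=onz(c,z([(84,57),(394,57),(322,468),(52,466)]),.022)
th2,t2,_,e=fit(np.array([(-35,50),(35,50),(35,-50),(-35,-50)])/1000,pl)
print("plate",e*1000,tofix(th3,t3,t2)*1000,th2-th3,"vs old",tofix(th,t,t2)*1000,th2-th)
k=onz(c,z([(432,541)]),.062);print("knob",tofix(th3,t3,k)*1000,tofix(th,t,k)*1000,k)
print("hinge",tofix(th,t,onz(c,z([(500,291)]),.034))*1000)
E
```

```text
frame from dowels -0.1746704304661304 [0.46938137 0.33469576] 0.04348834822109545
plate [0.91113089 0.94440232 0.9197915  1.34415915] [[0.08159673 0.43594856]] 0.0008515079009903392 vs old [[-1.20491726  1.3256768 ]] -0.003318922565140048
knob [[ 39.40069035 -49.69627032]] [[ 37.9047621  -48.97008319]] [[0.49954614 0.27890849 0.062     ]]
hinge [[ 6.00516790e+01 -2.54000489e-02]]
```

The plate is home to within measurement error: 0.1 mm, 0.4 mm and 0.001 rad. Now the keeper: I go above the knob with the jaws opening along fixture x.

```bash
python3 -m jog '0 -4 30 0 0 0 50; 0 -4 30 0 0 0 50; 0 -4 30 0 0 0 50; 0 -4 30 0 0 0 50; 0 -3 16 0 0 0 50' && python3 -m jog '0 0 0 0 0 0 50; 0 0 0 0 0 0 50;0 0 0 0 0 0 50'; python3 st.py;python3 - <<'E'
from station import bot
from h import *
c=bot.calibration("wrist");p,d=bot.read_camera("wrist");np.savez("pics/w6.npz",p=p,d=d,**c);cv2.imwrite("pics/w6.png",p[:,:,::-1])
E
```

```text
t: 14.95
eef_pos: [0.5018, 0.2785, 0.1238]
tool_rot: [0.704, 0.061, 0.705, -0.061]
contact_force: [-0.1, 0.5, -1.4]
gripper_width: 0.586
t: 15.25
eef_pos: [0.4976, 0.2805, 0.1245]
tool_rot: [0.704, 0.059, 0.705, -0.059]
contact_force: [-0.8, -0.8, 0.2]
gripper_width: 0.588
t 15.25 fix [[ 35.7 -47.7]] z 124.5 zhead -0.1674 down [-0.001  0.    -1.   ] F [-0.8 -0.8  0.2] grip 0.5883551347546695 q [-0.08  0.53 -0.7   1.87  0.43  0.9  -1.16]
```

View pics/w6.png

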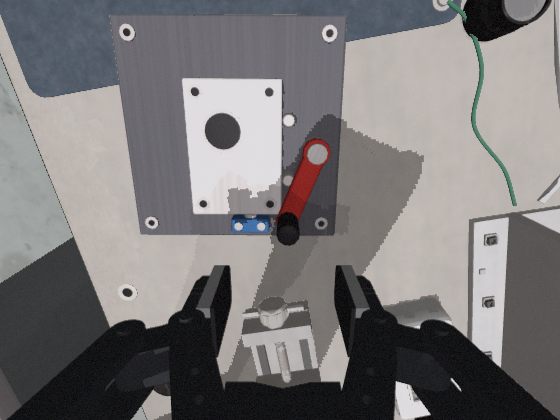

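The open jaws straddle column 283 and the knob top is at (288,233), so the alignment is good. The vise is at (278,310). I'll check its distance from the jaws.

```bash
python3 - <<'E'
from h import *
n=dict(np.load("pics/w6.npz"));d=n["d"];th=-.1705;t=np.array([.4705,.3336])
v,u=np.mgrid[0:420,0:560];o,dd=ray(n,np.c_[u.ravel(),v.ravel()]);P=(o+dd*d.reshape(-1,1));f=tofix(th,t,P)*1000;z=P[:,2]*1000;ok=(d.ravel()>0)&(u.ravel()>235)&(u.ravel()<325)
for y in range(-160,-30,10):
    m=ok&(abs(f[:,1]-y)<5)&(f[:,0]>-20)&(f[:,0]<100)
    print(y,m.sum(),np.percentile(z[m],98).round(1) if m.any() else None)
k=onz(n,[(288,230)],.062);print(tofix(th,t,k)*1000)
E
```

```text
-160 478 37.7
-150 1288 37.7
-140 1360 40.3
-130 1486 41.2
-120 1008 37.0
-110 876 0.1
-100 888 0.2
-90 895 0.3
-80 693 0.2
-70 333 10.0
-60 748 61.2
-50 1151 61.8
-40 4503 208.2
[[ 39.04267378 -46.39205768]]
```

```bash
python3 -m jog '25 -1 2 0 0 0 50; 25 -1 1 0 0 0 50; 20 0 0 0 0 0 50; 10 0 0 0 0 0 50; 8 0 0 0 0 0 50' && python3 -m jog '0 0 0 0 0 0 50; 0 0 0 0 0 0 50'; python3 st.py;python3 - <<'E'
from station import bot
from h import *
c=bot.calibration("wrist");p,d=bot.read_camera("wrist");np.savez("pics/w7.npz",p=p,d=d,**c);cv2.imwrite("pics/w7.png",p[:,:,::-1])
E
```

```text
t: 15.8
eef_pos: [0.5011, 0.2775, 0.0362]
tool_rot: [0.704, 0.059, 0.705, -0.06]
contact_force: [-0.6, 0.1, -0.0]
gripper_width: 0.588
t: 16.0
eef_pos: [0.5022, 0.2775, 0.0373]
tool_rot: [0.705, 0.06, 0.704, -0.06]
contact_force: [0.4, 1.2, -0.4]
gripper_width: 0.588
t 16.0 fix [[ 40.7 -49.9]] z 37.3 zhead -0.1695 down [ 0.001  0.001 -1.   ] F [ 0.4  1.2 -0.4] grip 0.5881045086051861 q [-0.14  0.65 -0.62  1.91  0.54  0.76 -1.24]
```

View pics/w7.png

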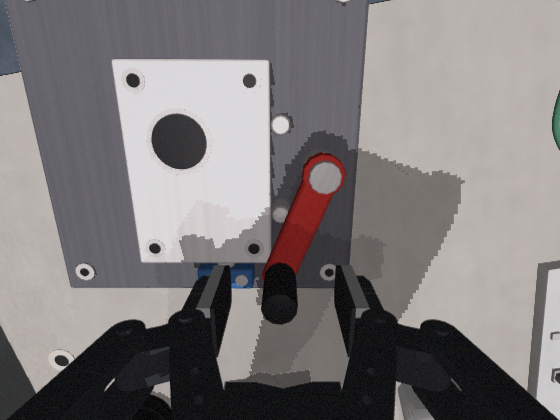

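The knob top at (280,307) sits between the jaws, so I close on it.

```bash
python3 -m jog '0 0 -1 0 0 0 10; 0 0 -1 0 0 0 10; 0 0 0 0 0 0 10; 0 0 0 0 0 0 10; 0 0 0 0 0 0 10' 20; python3 st.py
```

```text
t: 16.55
eef_pos: [0.5, 0.2775, 0.037]
tool_rot: [0.705, 0.06, 0.704, -0.06]
contact_force: [-1.2, -0.5, 5.4]
gripper_width: 0.178
t 16.55 fix [[ 38.6 -50.3]] z 37.0 zhead -0.1697 down [ 0.  0. -1.] F [-1.2 -0.5  5.4] grip 0.17810386268314732 q [-0.14  0.65 -0.62  1.91  0.54  0.75 -1.24]
```

```bash
python3 -m jog '0 3.4 -7.3 0 0 0 10; 0 4.8 -6.7 0 0 0 10; 0 5.8 -5.9 0 0 0 10; 0 6.6 -5 0 0 0 10; 0 0 0 0 0 0 10'; python3 st.py;  python3 -m jog '0 7.2 -3.9 0 0 0 10; 0 7.8 -2.8 0 0 0 10; 0 8.1 -1.6 0 0 0 10; 0 5 -0.4 0 0 0 10; 0 0 0 0 0 0 10'; python3 st.py
```

```text
t: 17.05
eef_pos: [0.4785, 0.3035, 0.0368]
tool_rot: [0.705, 0.06, 0.704, -0.059]
contact_force: [2.5, -0.6, 4.7]
gripper_width: 0.175
t 17.05 fix [[ 13.  -28.3]] z 36.8 zhead -0.1681 down [ 0.     0.001 -1.   ] F [ 2.5 -0.6  4.7] grip 0.1747537625366143 q [-0.2   0.64 -0.63  1.93  0.54  0.75 -1.31]
t: 17.55
eef_pos: [0.4749, 0.3314, 0.0366]
tool_rot: [0.705, 0.06, 0.705, -0.06]
contact_force: [1.7, -2.3, 6.0]
gripper_width: 0.175
t 17.55 fix [[ 4.7 -1.4]] z 36.6 zhead -0.1693 down [-0. -0. -1.] F [ 1.7 -2.3  6. ] grip 0.17530816723952397 q [-0.25  0.66 -0.62  1.9   0.54  0.76 -1.34]
```

Nearly at the end stop. I push 1 mm at a time until it resists.

```bash
python3 -m jog '0 1 0 0 0 0 10; 0 1 0 0 0 0 10; 0 1 0 0 0 0 10; 0 0 0 0 0 0 10; 0 0 0 0 0 0 10'; python3 st.py;  python3 -m jog '0 1 0 0 0 0 10; 0 1 0 0 0 0 10; 0 1 0 0 0 0 10; 0 0 0 0 0 0 10; 0 0 0 0 0 0 10'; python3 st.py
python3 - <<'E'
from station import bot
from h import *
c=bot.calibration("wrist");p,d=bot.read_camera("wrist");np.savez("pics/w8.npz",p=p,d=d,**c);cv2.imwrite("pics/w8.png",p[:,:,::-1])
E
```

```text
t: 18.05
eef_pos: [0.4752, 0.3336, 0.0366]
tool_rot: [0.704, 0.06, 0.705, -0.06]
contact_force: [2.1, -3.6, 6.3]
gripper_width: 0.175
t 18.05 fix [[4.6 0.7]] z 36.6 zhead -0.1699 down [-0.001 -0.001 -1.   ] F [ 2.1 -3.6  6.3] grip 0.17451750041741962 q [-0.25  0.66 -0.62  1.89  0.54  0.77 -1.35]
t: 18.55
eef_pos: [0.4755, 0.3364, 0.0365]
tool_rot: [0.704, 0.06, 0.705, -0.06]
contact_force: [0.3, -3.3, 6.0]
gripper_width: 0.175
t 18.55 fix [[4.5 3.6]] z 36.5 zhead -0.1699 down [-0.001 -0.001 -1.   ] F [ 0.3 -3.3  6. ] grip 0.1749946533786042 q [-0.26  0.66 -0.62  1.89  0.54  0.77 -1.35]
```

View pics/w8.png

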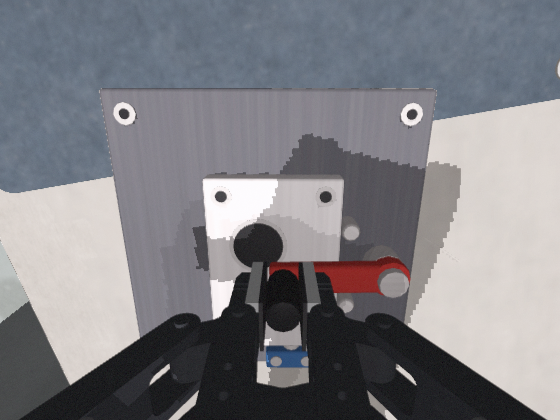

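The keeper arm lies parallel to fixture x, from the pivot at (393,283) to the knob at (282,300). The lateral force is holding at about 3.5 N, which means the pads are slipping against the end stop. I release, lift and inspect.

```bash
python3 -m jog '0 0 0 0 0 0 50; 0 0 0 0 0 0 50; 0 0 0 0 0 0 50; -10 0 0 0 0 0 50; -20 0 0 0 0 0 50'&& python3 -m jog '-30 0 0 0 0 0 50; -30 0 0 0 0 0 50; 0 0 -40 0 0 0 50; 0 0 -40 0 0 0 50; 0 0 0 0 0 0 50';python3 -m jog '0 -20 -20 0 0 0 50; 0 0 0 0 0 0 50;0 0 0 0 0 0 50'; python3 st.py
python3 - <<'E'
from station import bot
from h import *
c=bot.calibration("wrist");p,d=bot.read_camera("wrist");np.savez("pics/w9.npz",p=p,d=d,**c);cv2.imwrite("pics/w9.png",p[:,:,::-1])
p,d=bot.read_camera("side");cv2.imwrite("pics/s9.png",cv2.resize(p[170:260,255:365,::-1],None,fx=6,fy=6,interpolation=2))
E
```

```text
t: 19.1
eef_pos: [0.4748, 0.3364, 0.066]
tool_rot: [0.704, 0.059, 0.706, -0.06]
contact_force: [0.2, 0.3, 0.2]
gripper_width: 0.587
t: 19.6
eef_pos: [0.3916, 0.3522, 0.1276]
tool_rot: [0.704, 0.057, 0.705, -0.057]
contact_force: [0.6, 0.7, 0.3]
gripper_width: 0.587
t: 19.9
eef_pos: [0.3744, 0.334, 0.1271]
tool_rot: [0.705, 0.06, 0.704, -0.06]
contact_force: [0.7, -0.1, -0.4]
gripper_width: 0.586
t 19.9 fix [[-94.7 -15.9]] z 127.1 zhead -0.1696 down [ 0.001  0.    -1.   ] F [ 0.7 -0.1 -0.4] grip 0.58584901559791 q [-0.24  0.43 -0.75  2.02  0.39  0.84 -1.38]
```

View pics/w9.png

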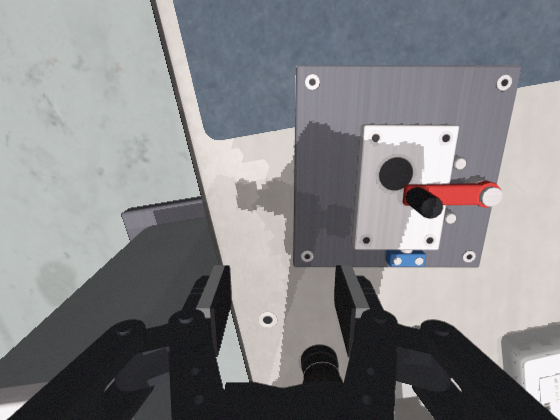

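View pics/s9.png

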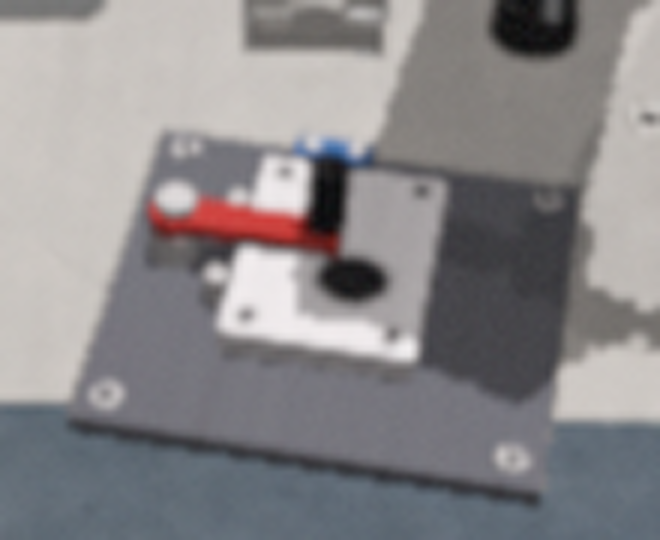

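The wrist picture shows the keeper spanning (405,195)–(492,196), the plate against the dowels at (461,164) and (451,218), and the button at (407,250). The side view agrees. I'll check the numbers now.

```bash
python3 - <<'E'
import cv2
a=cv2.imread("pics/w9.png")[110:280,345:515]
cv2.imwrite("pics/w9z.png",cv2.resize(a,None,fx=3.5,fy=3.5,interpolation=cv2.INTER_CUBIC))
E
```

```text
(no output)
```

View pics/w9z.png

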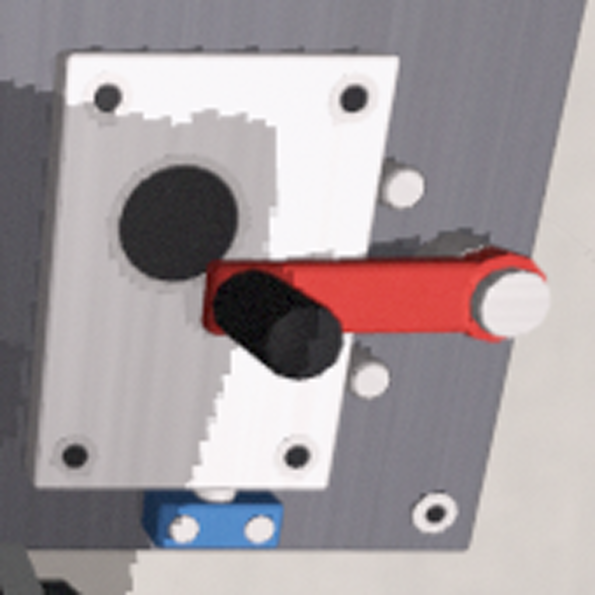

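```bash
python3 - <<'E'
from h import *
c=dict(np.load("pics/w9.npz"));z=lambda l:(np.array(l,float)+.5)/3.5-.5+[345,110]
D=onz(c,z([(405,188),(371,379)]),.023)
th3=np.arctan2(D[0,1]-D[1,1],D[0,0]-D[1,0])-np.pi/2
r=np.array([[np.cos(th3),-np.sin(th3)],[np.sin(th3),np.cos(th3)]]);t3=D[:,:2].mean(0)-r@[.04,0]
pl=onz(c,z([(67,54),(399,56),(328,488),(36,487)]),.022)
th2,t2,_,e=fit(np.array([(-35,50),(35,50),(35,-50),(-35,-50)])/1000,pl)
print("plate",e*1000,tofix(th3,t3,t2)*1000,th2-th3)
for th,t in((th3,t3),(-.1705,np.array([.4705,.3336]))):
    k=tofix(th,t,onz(c,z([(304,342)]),.062))*1000;h=tofix(th,t,onz(c,z([(515,302)]),.034))*1000
    ed=tofix(th,t,onz(c,z([(340,258),(470,257)]),.032))*1000
    print("knob",k,"hinge",h,"edge slope",(ed[1]-ed[0])[1]/(ed[1]-ed[0])[0],ed)
p=c["p"]
E
```

```text
plate [0.6288811  1.12269911 0.79751722 1.18067999] [[ 0.24853556 -0.10517226]] 0.005360793732987618
knob [[ 4.82601581 -0.74800749]] hinge [[61.60632673 -0.45995863]] edge slope 0.012853811058502997 [[24.0010374   8.42186693]
 [51.39369062  8.77396692]]
knob [[3.52399495 0.43809269]] hinge [[60.30503417  0.4217991 ]] edge slope 0.007493290860403429 [[22.74789096  9.50505868]
 [50.14203792  9.71033099]]
```

```bash
python3 -c "
from station import bot
print(bot.hand_in(), bot.get_obs()['t'])"
```

```text
the job is handed in; nothing more can be done
the job is handed in; nothing more can be done
```

The plate is fully home, the keeper is swung over it to its end stop and released, and the job was handed in at about 20 s.

**What I did:**
- With shut fingers I pushed the plate against both dowels (about 10 N reaction). I then pushed its left end until the right end met the stop button (about 10 N), and pressed once more towards the dowels.
- I pinched the keeper knob, swung it round its arc until the end stop resisted (about 3.5 N sideways, with the pads slipping), then opened the gripper and backed clear.

**Last checks, from the wrist camera:**
- **Plate:** within 0.3 mm of home and turned 0.005 rad against the line of the dowels. The corners used for this fit only to about 1 mm, so it is no finer than that. The view shows it flat and touching both dowels and the button.
- **Keeper:** along the fixture's x axis to within about 0.01 rad of its 1.571 end stop.
- **Small disagreements:** the fixture frames from the different views differed by 1–2 mm, within the calibration accuracy. I therefore judged the plate against the dowels in the same picture.
- **Bystanders:** I never approached the loupe, lens or tub. I did not measure their positions again at the end.

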